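# Finish the model brick wall in running bond

## Task

Finish the little model brick wall in running bond with the two whole loose bricks: lay one in the empty place of the second course, in line beside the glued brick there and with the same open joint as below, so that it bridges the two bricks under it; then lay the other flat on top as the third course, in line with the wall and centred over the joint between the two second-course bricks. Set each brick down on the wall before letting it go.

Things in the scene. Friction and masses are not known exactly. Their poses are not given: they have to be found in the camera images.
- wall: fixed glued wall of 40x80x30 bricks, length along y, on a board 80 (x) by 290 (y) by 9. Origin: centre of board's underside, on the table; z up. All bricks at x 0. Course 1: y -90, 0, +90 (joints 10), top z 39. Course 2: one brick at y +45, top z 69; empty place at y -45, a brick's underside there at z 39. Course 3 brick: y 0, underside z 69 (all mm).
- brick_a: whole loose terracotta brick, 40 (x) by 80 (y) by 30 mm high, about 0.18 kg, flat on the table apart from the wall; origin at the centre of its underside, z up; grip across the 40 mm width. Same as brick_b: either may go in either place. A half brick (40x40x30) and a thin slip (40x80x10) lying about are not wanted.
- brick_b: whole loose terracotta brick, 40 (x) by 80 (y) by 30 mm high, about 0.18 kg, flat on the table apart from the wall; origin at the centre of its underside, z up; grip across the 40 mm width. Same as brick_a.
There are look-alikes about, which are no part of the job. Leave any green or purple look-alike of the brick_a alone.

How it is judged:
By the outcome, as a careful person would: the job done as asked, in the order asked, and still so for the second after the job is handed in, with the robot touching nothing.
It also fails if it takes over 54 s, if anything falls off the work surface, if the arm or the gripper's body presses on something with over 40 N, if the wrist force passes 120 N, or if a joint passes its speed limit or range.

## Robot

A 6-joint arm with a two-finger parallel gripper is mounted at the origin on the work surface. World frame = base frame: x ahead of the robot, y to its left, z up, the work surface at z = 0. Lengths are in mm, angles in rad, forces in N, time in s.
With the tool pointing down it reaches from about 150 to 775 mm from the base axis. Payload 6.1 kg.
Tool frame: the origin (TCP) lies at the very end of the fingers, on their centre line; the grasp point (between the pads) lies 19 mm behind it; z points along the fingers, y is the line along which they close (so a half turn about z gives the same grasp; the last joint's range is limited). The gripper opens to 85 mm and grips with 20 to 120 N. Pads are 22 mm wide; open, the fingers measure 114 mm over their backs; the gripper's body (76 mm by 85 mm) begins 54 mm behind the grasp point. The pads swing forward as they close: fully open they stand 13 mm farther back than shut.
Start: joints at [-1.118, 0.126, -0.04, 1.405, 0, 1.571], TCP at [229.671, -472.08, 231.295] pointing down, gripper open.
Joint ranges: [-2.72, 2.72], [-0.95, 1.95], [-1.27, 1.35], [-1.78, 2.02], [-1.46, 1.47], [-3.14, 3.14]. Speed limits (rad/s): [2.39, 2.39, 3.01, 3.14, 3.14, 3.14].

## Interface

Orientations are given as a rotation vector (axis times angle).
In Python, from rig import manip gives the robot as it stands. Calls block until the motion is done:
- manip.goto(position, orientation): joint-space move of the TCP to a pose.
- manip.move_l(position, v=150, orientation=None, contact_N=None): straight line of the TCP; orientation=None keeps the orientation; v is the mean speed in mm/s. With contact_N (N) it stops when the force on the tool has changed by that much, and returns True; else False.
- manip.set_joints(angles): joint-space move.
- manip.gripper_open() and manip.close_gripper(grasp_force=None): open the fingers fully, or close them until they stop; grasp_force is the grip in N (None keeps the last).
- manip.wait(seconds).
- manip.solve_ik(position, orientation): joint angles nearest the present ones, or None.
- manip.observe(): the state.
- manip.capture(name): name is "side" or "top"; returns a dict with "img" (384x512x3 uint8, blue, green, red), "camera_matrix" (3x3 intrinsics, pixels), "world_from_camera" (4x4, takes a point from camera to world coordinates). Camera axes: x right, y down, z forward; pixel columns grow to the right and rows downward; lengths in mm; the calibration is good to about 2 mm. A picture is of the moment at which its call begins. There is no depth.
A pose or a line that the arm cannot do raises manip.IKError and nothing moves.
- manip.finish_job(): hands the job in; it is judged then, once.
The state is a dict: "clock": time; "q": joint angles; "joint_vel": joint speeds; "joint_efforts": joint torques, N m; "tcp_pos": TCP position; "tcp_rot": TCP orientation; "ft_force": force on the tool from outside, world axes, zero at the start; "moment": the same for the moment, N m; "width": finger opening in mm; "finger_force": force on a finger pad.
Only numpy, scipy, OpenCV 4.12 (cv2) and the standard library are available. Lean on these libraries where they do the work, as an engineer would, in place of code of your own. Each camera call takes 0.05 s, during which the arm holds its last target. There are 200 camera calls.

## Working session

There is one attempt and no reset: what is moved stays moved. The work goes in short steps, each a Python script; the robot and the scene stay as the last script left them, time stands still between calls to the robot, and variables do not carry over. Pictures are saved under pics/ and viewed, at most 10 in all, crops included, and the job is handed in when it is done.

```bash
mkdir -p pics; ls
python3 - <<'E'
from rig import manip
import cv2,numpy as np
for n in("top","side"):
    c=manip.capture(n); cv2.imwrite(f"pics/{n}0.png",c["img"]); np.savez(f"{n}0.npz",**c)
    print(n,np.round(c["camera_matrix"],1).tolist(),np.round(c["world_from_camera"],3).tolist())
s=manip.observe();print(s["clock"],s["tcp_rot"],s["ft_force"])
E
```

```text
pics
top [[475.5, 0.0, 257.4], [0.0, 475.5, 200.2], [0.0, 0.0, 1.0]] [[-0.005, -0.987, 0.16, 257.164], [-1.0, 0.008, 0.023, 11.882], [-0.024, -0.16, -0.987, 1206.6], [0.0, 0.0, 0.0, 1.0]]
side [[462.1, 0.0, 248.1], [0.0, 462.1, 191.5], [0.0, 0.0, 1.0]] [[-0.888, -0.255, 0.383, -74.288], [-0.46, 0.512, -0.725, 970.077], [-0.011, -0.82, -0.572, 768.939], [0.0, 0.0, 0.0, 1.0]]
0.1 [-3.06002363e+00 -7.04863849e-01  4.98904225e-04] [ 0.05932065 -0.52440767  0.1312738 ]
```

View pics/top0.png

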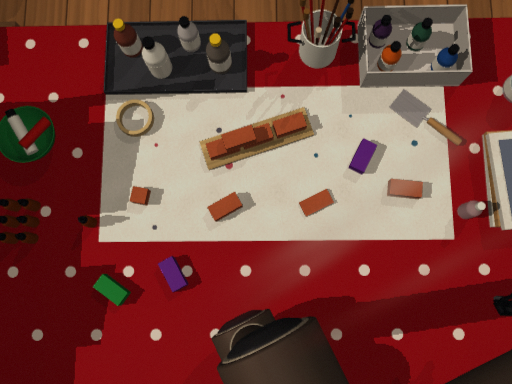

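View pics/side0.png

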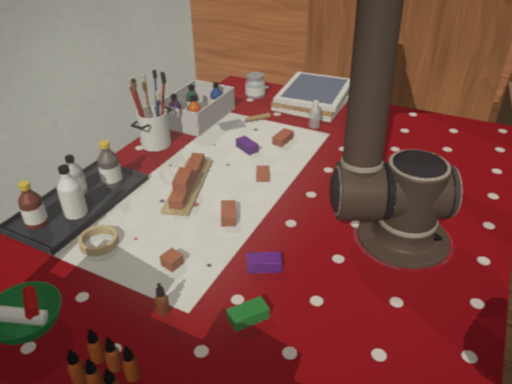

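The top view shows the wall around (258,138) and the half brick at (140,195). Three whole-brick candidates lie at (225,207), (316,202) and (405,188); one of them should be the thin slip. The side view shows them at (228,213), (262,174) and (283,137). Green and purple blocks are look-alikes, so I'll leave those. An enlarged crop should settle which one is thin.

Run:
```python
import cv2,numpy as np
t=cv2.imread("pics/top0.png");s=cv2.imread("pics/side0.png")
a=cv2.resize(t[100:230,190:440],(750,390),interpolation=cv2.INTER_CUBIC)[:300]
a=cv2.resize(t[100:230,190:440],(577,300),interpolation=cv2.INTER_CUBIC)
b=cv2.resize(s[120:240,150:310],(400,300),interpolation=cv2.INTER_CUBIC)
b=cv2.resize(s[125:235,160:300],(577,300*577*110//(140*300)),interpolation=cv2.INTER_CUBIC)
b=cv2.resize(s[125:235,160:300],(382,300),interpolation=cv2.INTER_CUBIC)
o=np.zeros((600,577,3),np.uint8);o[:300]=a;o[300:,:382]=b
cv2.imwrite("pics/crop1.png",o)
for n in("top0","side0"):
    im=cv2.imread(f"pics/{n}.png");h=cv2.cvtColor(im,cv2.COLOR_BGR2HSV)
    for p in ([(225,207),(316,202),(405,188),(250,138),(30,250)] if n=="top0" else [(228,210),(262,172),(284,136),(262,177)]): print(n,p,h[p[1],p[0]],im[p[1],p[0]])
```

```text
top0 (225, 207) [  8 193 151] [ 37  67 151]
top0 (316, 202) [  8 192 154] [ 38  69 154]
top0 (405, 188) [  9 136 159] [ 74  99 159]
top0 (250, 138) [  8 193 148] [ 36  67 148]
top0 (30, 250) [179 235  75] [ 8  6 75]
side0 (228, 210) [  9 120 163] [ 86 110 163]
side0 (262, 172) [  9 120 163] [ 86 110 163]
side0 (284, 136) [  9 126 160] [ 81 105 160]
side0 (262, 177) [  9 120 161] [ 85 109 161]
```

View pics/crop1.png

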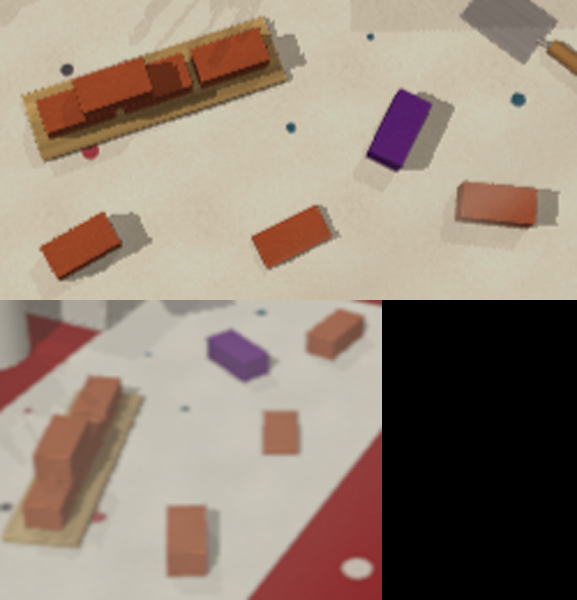

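The crop shows (316,202) with almost no side face and a very short shadow, so it is the 10 mm slip. The whole bricks are (225,207) and (405,188), both with tall sides and long shadows. The glued course-2 brick sits toward the left end of the wall, which is its +y end. Next I measure poses.

```bash
cat > h.py <<'E'
import cv2,numpy as np
def ray(c,uv,z):
    K=c["camera_matrix"];T=c["world_from_camera"];uv=np.atleast_2d(np.asarray(uv,float))
    d=np.c_[uv,np.ones(len(uv))]@np.linalg.inv(K).T@T[:3,:3].T
    return (T[:3,3]+d*((z-T[2,3])/d[:,2])[:,None])[:,:2]
def proj(c,p):
    T=np.linalg.inv(c["world_from_camera"]);q=T[:3,:3]@np.asarray(p,float)+T[:3,3];q=c["camera_matrix"]@q;return q[:2]/q[2]
def blob(mask,seed,r=12):
    n,l,s,_=cv2.connectedComponentsWithStats(mask.astype(np.uint8),connectivity=4)
    w=l[seed[1]-r:seed[1]+r+1,seed[0]-r:seed[0]+r+1];w=w[w>0]
    return l==np.bincount(w).argmax()
def rect(c,m,z):
    """min-area rectangle of mask on plane z: centre, (long,short), yaw of long side in (-pi/2,pi/2]; plus centroid/PCA"""
    cs,_=cv2.findContours(cv2.resize(m.astype(np.uint8),None,fx=4,fy=4,interpolation=cv2.INTER_NEAREST),0,1)
    k=max(cs,key=cv2.contourArea)[:,0].astype(float); k=(k+.5)/4-.5
    w=ray(c,k,z); b=cv2.boxPoints(cv2.minAreaRect(w.astype(np.float32)))
    e=[b[1]-b[0],b[2]-b[1]];L=[np.linalg.norm(x) for x in e];i=int(np.argmax(L))
    v,u=np.nonzero(m);P=ray(c,np.c_[u,v],z);ev=np.linalg.eigh(np.cov(P.T));p=ev[1][:,1]
    a=lambda q:float(np.degrees(np.arctan(q[1]/q[0])))
    return dict(c=b.mean(0).round(1),L=np.round([max(L),min(L)],1),yaw=round(a(e[i]),1),cen=P.mean(0).round(1),sd=(np.sqrt(ev[0][::-1]*12)).round(1),pca=round(a(p),1))
E
python3 - <<'E'
from h import *
for n,seeds,ws in(("top",[(225,204),(316,202),(405,187)],(250,140)),("side",[(228,210),(262,172),(284,136)],(185,185))):
    c=dict(np.load(f"{n}0.npz"));im=c["img"];h=cv2.cvtColor(im,cv2.COLOR_BGR2HSV);H,S,V=[h[...,i].astype(int) for i in range(3)]
    for s in seeds:
        ref=V[s[1]-2:s[1]+3,s[0]-2:s[0]+3].mean()
        full=blob((H<14)&(S>80)&(V>40),s,3)
        top=blob((H<14)&(S>75)&(V>.86*ref),s,3)
        print(n,s,ref,"full",full.sum(),rect(c,full,15)["L"],"top",rect(c,top,10 if s==seeds[1] else 30))
    m=(H<26)&(S>(85 if n=="top" else 60))&(V>20)
    m=blob(m,ws,5);print(n,"wall",rect(c,m,9))
    o=im.copy();o[m]=(255,255,0);cv2.imwrite(f"m_{n}.png",o)
a=cv2.imread("m_top.png")[90:230,180:440];b=cv2.imread("m_side.png")[120:240,120:310]
o=np.zeros((600,780,3),np.uint8);o[:280,:520]=cv2.resize(a,(520,280));o[280:580,:475]=cv2.resize(b,(475,300));cv2.imwrite("pics/mask1.png",o)
E
```

```text
top (225, 204) 153.28 full 559 [84.  47.4] top {'c': array([435.7, 123.2], dtype=float32), 'L': array([83.4, 41.3], dtype=float32), 'yaw': -60.1, 'cen': array([435.4, 123.6]), 'sd': array([80.4, 38.7]), 'pca': -59.9}
top (316, 202) 153.0 full 512 [83.8 42.3] top {'c': array([ 444.8, -108.6], dtype=float32), 'L': array([84.3, 42.4], dtype=float32), 'yaw': -63.7, 'cen': array([ 445.1, -108.1]), 'sd': array([81.1, 40. ]), 'pca': -63.8}
top (405, 187) 160.72 full 604 [89.6 47.5] top {'c': array([ 477.7, -330.8], dtype=float32), 'L': array([82.8, 41.7], dtype=float32), 'yaw': 83.6, 'cen': array([ 477.6, -331.3]), 'sd': array([79.7, 39.3]), 'pca': 84.4}
top wall {'c': array([611.7,  40.7], dtype=float32), 'L': array([292.6,  94.3], dtype=float32), 'yaw': -71.6, 'cen': array([616.,  43.]), 'sd': array([290.1,  81.1]), 'pca': -71.6}
side (228, 210) 162.72 full 360 [110.   40.6] top {'c': array([423.1, 141.6], dtype=float32), 'L': array([111.4,  39.8], dtype=float32), 'yaw': -59.8, 'cen': array([422.4, 144.3]), 'sd': array([107. ,  38.9]), 'pca': -59.8}
side (262, 172) 162.88 full 181 [88.  36.3] top {'c': array([438.4, -96.9], dtype=float32), 'L': array([88.6, 36.5], dtype=float32), 'yaw': -63.6, 'cen': array([438.5, -96. ]), 'sd': array([89.2, 36.1]), 'pca': -64.1}
side (284, 136) 153.24 full 243 [124.1  63.9] top {'c': array([ 469.7, -301. ], dtype=float32), 'L': array([127.3,  51.1], dtype=float32), 'yaw': -86.4, 'cen': array([ 469.9, -302.1]), 'sd': array([118.7,  40.4]), 'pca': -85.8}
side wall {'c': array([618.8,  36. ], dtype=float32), 'L': array([334.4, 101.6], dtype=float32), 'yaw': -68.1, 'cen': array([611.8,  55. ]), 'sd': array([308.3,  84.4]), 'pca': -69.7}
```

View pics/mask1.png

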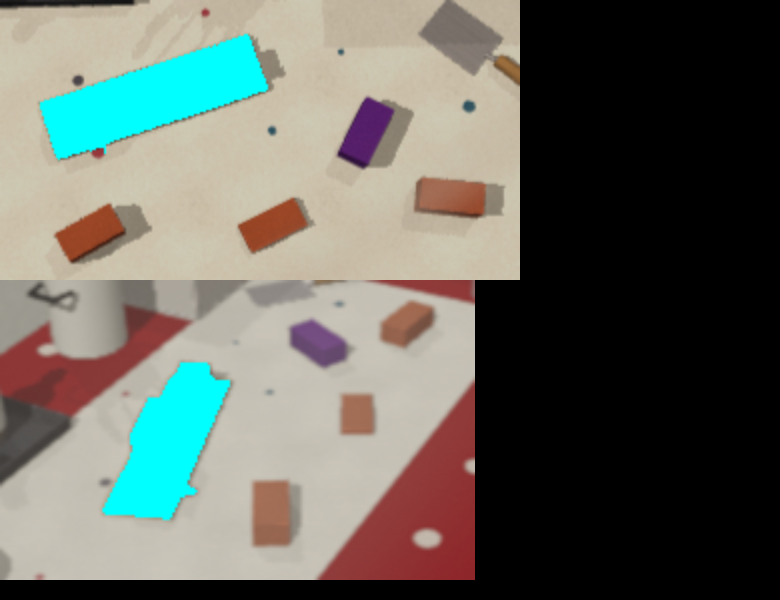

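The masks are clean: the top-view wall mask covers exactly the board, apart from a red dot merged at lower-left (97,152 in this picture). Wall yaw is about 18.4° and its centre about (616,43). I'll refine that using the dot-free mask and the isolated course-1 brick, then grasp brick 1.

```bash
cat >> h.py <<'E'
from scipy.spatial.transform import Rotation as Rn
def down(phi):
    p=np.radians(phi);y=np.array([np.cos(p),np.sin(p),0]);z=np.array([0,0,-1.])
    return Rn.from_matrix(np.c_[np.cross(y,z),y,z]).as_rotvec()
def best(manip,pos,phi):
    """of the two equal grasps, the one needing least joint travel"""
    q0=np.array(manip.observe()["q"]);o=[]
    for f in(phi,phi+180):
        q=manip.solve_ik(pos,down(f))
        if q is not None:o.append((abs(np.array(q)-q0).max(),f))
    return min(o)[1]
E
python3 - <<'E'
from h import *
from rig import manip
c=dict(np.load("top0.npz"));im=c["img"];h=cv2.cvtColor(im,cv2.COLOR_BGR2HSV);H,S,V=[h[...,i].astype(int) for i in range(3)]
m=blob((H<26)&(S>85)&(V>20),(250,140),5);m=cv2.morphologyEx(m.astype(np.uint8),cv2.MORPH_OPEN,np.ones((9,9)))>0
r=rect(c,m,9);print("wall",r)
t=blob((H<14)&(S>150)&(V>125),(290,123),3);k=rect(c,t,39);print("c1 right",k)
a=np.radians(18.4);Y=np.array([-np.sin(a),np.cos(a)]);print("wall from c1",k["cen"]+90*Y)
p=[435.5,123.4]
f=best(manip,[*p,120],30);
manip.goto([*p,100],down(f));print(manip.observe()["clock"],f)
manip.move_l([*p,3],v=120);manip.close_gripper(grasp_force=50)
s=manip.observe();print(s["clock"],s["width"],s["finger_force"],s["tcp_pos"],s["q"])
manip.move_l([*p,130],v=150)
s=manip.observe();print(s["clock"],s["width"],s["ft_force"])
for n in("top","side"):
    c=manip.capture(n);np.savez(f"{n}1.npz",**c)
a=np.load("top1.npz")["img"][60:260,150:400];b=np.load("side1.npz")["img"][90:290,120:370]
cv2.imwrite("pics/lift1.png",cv2.resize(np.hstack([a,b]),(800,320)))
E
```

```text
wall {'c': array([615.2,  41.9], dtype=float32), 'L': array([292.6,  86.8], dtype=float32), 'yaw': -71.6, 'cen': array([616.2,  42.6]), 'sd': array([286.6,  80.2]), 'pca': -71.7}
c1 right {'c': array([645.8, -42.7], dtype=float32), 'L': array([81.4, 41. ], dtype=float32), 'yaw': -71.6, 'cen': array([645.7, -42.7]), 'sd': array([79.2, 39.3]), 'pca': -71.6}
wall from c1 [617.29158667  42.69884105]
2.3917 30
3.8417 39.67648518245951 51.553210616111755 [436.00299315 123.56746199   3.66138683] [ 2.76162341e-01  1.00325816e-01 -5.87179651e-01  8.82035262e-01
  8.18244005e-06  1.32332389e+00]
4.8417 39.481590389260006 [-0.82146223 -0.65701285 -1.97909857]
```

View pics/lift1.png

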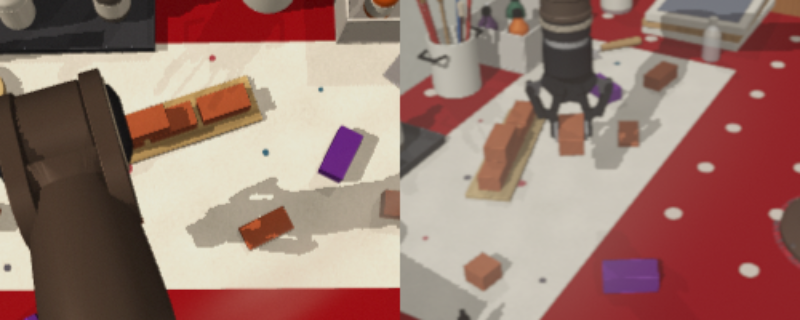

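The lift picture shows the brick held level between the fingers (right half, near (571,132)). The wall estimates agree on about (617, 42.7) at 18.4°. Now I place it in the slot.

```bash
cat > place.py <<'E'
from h import *
from rig import manip
def place(p,z,yaw=18.4,grip=3.5):
    f=best(manip,[*p,z+60],yaw)
    manip.goto([*p,z+60],down(f));manip.move_l([*p,z+grip+8],v=100)
    manip.wait(.2)
    hit=manip.move_l([*p,z+grip-5],v=15,contact_N=6)
    s=manip.observe();print("contact",hit,s["clock"],s["tcp_pos"],s["ft_force"])
    manip.gripper_open();manip.wait(.2)
    manip.move_l([*p,z+70],v=150)
def look(tag):
    for n in("top","side"): np.savez(f"{n}{tag}.npz",**manip.capture(n))
E
python3 - <<'E'
from place import *
place([631.2,0.0],39)
p=[477.6,-331.2]
f=best(manip,[*p,120],-5.8)
manip.goto([*p,110],down(f))
look(2);print(manip.observe()["clock"])
a=np.load("top2.npz")["img"][60:260,150:400];b=np.load("side2.npz")["img"][120:240,130:280]
cv2.imwrite("pics/place1.png",np.hstack([cv2.resize(a,(400,320)),cv2.resize(b,(400,320),interpolation=cv2.INTER_CUBIC)]))
E
```

```text
contact True 7.275 [ 6.31210552e+02 -2.08561634e-02  4.27195099e+01] [-0.53373494 -0.51966385  4.2240645 ]
10.0667
```

View pics/place1.png

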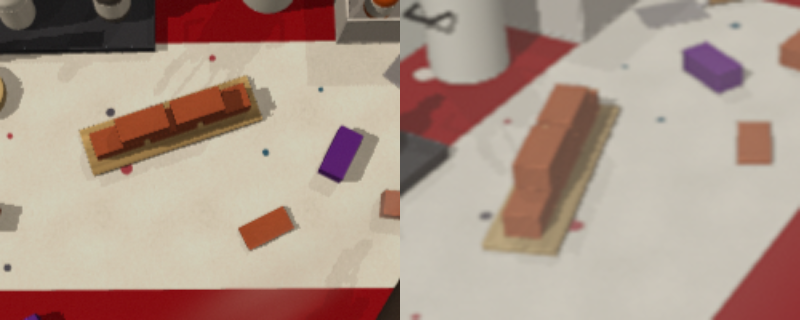

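The brick sits in the second-course slot (around (197,105) in the left half), with an open joint to the glued brick at (145,123). I'll measure it against the wall.

Run:
```python
from h import *
c=dict(np.load("top2.npz"));im=c["img"];h=cv2.cvtColor(im,cv2.COLOR_BGR2HSV);H,S,V=[h[...,i].astype(int) for i in range(3)]
a=np.radians(18.4);X=np.array([np.cos(a),np.sin(a)]);Y=np.array([-np.sin(a),np.cos(a)]);W=np.array([617,42.7])
for name,w in(("placed",W-45*Y),("glued",W+45*Y)):
    u=proj(c,[*w,69]).round().astype(int)
    t=blob((H<14)&(S>120)&(V>128),u,3);r=rect(c,t,69);d=r["cen"]-W;d2=r["c"]-W
    print(name,u,t.sum(),r,"wall x,y",d@X,d@Y,"rect",d2@X,d2@Y)
# brightness profile along wall centre line at z=69
g=cv2.cvtColor(im,cv2.COLOR_BGR2GRAY).astype(np.float32)
for x in(-10,0,10):
    ys=np.arange(-95,96,2);P=np.array([proj(c,[*(W+x*X+y*Y),69]) for y in ys],np.float32)
    print(x,list(zip(ys.tolist(),cv2.remap(im[...,2],P[:,:1],P[:,1:],cv2.INTER_LINEAR)[:,0].tolist())) if x==0 else cv2.remap(im[...,2],P[:,:1],P[:,1:],cv2.INTER_LINEAR)[:,0].tolist())
```

```text
placed [273 125] 484 {'c': array([630.9,  -1. ], dtype=float32), 'L': array([81.9, 41.6], dtype=float32), 'yaw': -71.6, 'cen': array([ 6.307e+02, -4.000e-01]), 'sd': array([79.4, 39.3]), 'pca': -71.6} wall x,y -0.6048721328904705 -45.22094790805312 rect -0.604463186811623 -45.85341102870454
glued [238 136] 746 {'c': array([593.3, 105.4], dtype=float32), 'L': array([126.8,  48.4], dtype=float32), 'yaw': -69.4, 'cen': array([593.2, 105.3]), 'sd': array([123.8,  39.5]), 'pca': -65.3} wall x,y -2.823619364250362 66.9120854082865 rect -2.6971779607081636 66.9754134067638
-10 [103, 100, 99, 100, 102, 123, 144, 151, 152, 153, 154, 154, 151, 152, 153, 152, 151, 154, 155, 155, 156, 155, 154, 153, 153, 154, 155, 153, 153, 155, 155, 154, 153, 153, 153, 154, 155, 155, 154, 155, 153, 151, 149, 151, 148, 120, 80, 85, 88, 91, 101, 145, 152, 153, 154, 155, 153, 151, 151, 153, 151, 151, 151, 154, 155, 155, 153, 152, 153, 153, 154, 154, 154, 153, 154, 155, 154, 152, 153, 153, 153, 156, 156, 156, 155, 155, 153, 152, 153, 157, 133, 135, 143, 145, 146, 147]
0 [(-95, 104), (-93, 104), (-91, 103), (-89, 96
[... 827 characters left out ...]
, 155), (59, 155), (61, 156), (63, 155), (65, 155), (67, 155), (69, 154), (71, 155), (73, 156), (75, 156), (77, 155), (79, 155), (81, 153), (83, 150), (85, 132), (87, 138), (89, 143), (91, 146), (93, 145), (95, 144)]
10 [146, 144, 148, 151, 124, 131, 154, 154, 155, 156, 156, 155, 155, 157, 158, 159, 156, 156, 157, 158, 156, 158, 159, 159, 160, 159, 158, 157, 155, 155, 155, 154, 154, 155, 156, 155, 153, 155, 156, 156, 156, 155, 154, 154, 152, 118, 133, 142, 135, 131, 140, 154, 156, 155, 156, 156, 156, 155, 157, 158, 159, 159, 156, 157, 157, 158, 157, 158, 158, 160, 160, 159, 157, 155, 156, 155, 155, 156, 156, 156, 156, 155, 156, 157, 156, 155, 153, 154, 153, 153, 151, 154, 168, 169, 163, 154]
```

The joint runs from about −5 to +5 mm in wall y, so it is 10 mm and centred. I'll check the in-line offset of both second-course bricks, then take the second brick, which the arm is already above.

Run:
```python
from place import *
c=dict(np.load("top2.npz"));im=c["img"];a=np.radians(18.4);X=np.array([np.cos(a),np.sin(a)]);Y=np.array([-np.sin(a),np.cos(a)]);W=np.array([617,42.7])
xs=np.arange(-30,31,.5)
for y0 in(-65,-25,25,65):
    pr=[]
    for y in range(y0-10,y0+11,2):
        P=np.array([proj(c,[*(W+x*X+y*Y),69]) for x in xs],np.float32);pr.append(cv2.remap(im[...,2],P[:,:1],P[:,1:],1)[:,0].astype(float))
    g=np.gradient(np.mean(pr,0));print(y0,"edges x",xs[:60][abs(g[:60]).argmax()],xs[60:][abs(g[60:]).argmax()])
p=[477.6,-331.3];manip.move_l([*p,3],v=120);manip.close_gripper(grasp_force=50)
s=manip.observe();print(s["clock"],s["width"],s["tcp_pos"])
manip.move_l([*p,150],v=150)
s=manip.observe();print(s["clock"],s["width"],s["ft_force"])
```

```text
-65 edges x -21.0 20.0
-25 edges x -21.0 20.0
25 edges x -19.5 21.5
65 edges x -19.5 21.0
11.6 38.77105413819336 [ 478.03734531 -331.58704283    3.63858932]
12.7333 38.98760095821362 [ 0.55662965  0.74376712 -1.14687617]
```

Run:
```python
from place import *
a=np.radians(18.4);X=np.array([np.cos(a),np.sin(a)]);Y=np.array([-np.sin(a),np.cos(a)]);W=np.array([617,42.7])
place(W+1.0*X+.2*Y,69)
manip.goto([400,-250,220],down(best(manip,[400,-250,220],18.4)))
look(3);print(manip.observe()["clock"])
c=dict(np.load("top3.npz"));im=c["img"];h=cv2.cvtColor(im,cv2.COLOR_BGR2HSV);H,S,V=[h[...,i].astype(int) for i in range(3)]
def edges(pts,n,d,z,t):
    pr=[]
    for s in range(-10,11,2):
        P=np.array([proj(c,[*(pts+s*d+x*n),z]) for x in t],np.float32);pr.append(cv2.remap(im[...,2],P[:,:1],P[:,1:],1)[:,0].astype(float))
    return np.gradient(np.mean(pr,0))
t=np.arange(-55,55.1,.5)
for y0 in(-25,25):
    g=abs(edges(W+y0*Y,X,Y,99,t));k=abs(t)<30;lo=k&(t<0);hi=k&(t>0);print("x edges at",y0,t[lo][g[lo].argmax()],t[hi][g[hi].argmax()])
g=abs(edges(W,Y,X,99,t));lo=t<-30;hi=t>30;print("y edges",t[lo][g[lo].argmax()],t[hi][g[hi].argmax()])
b=np.load("side3.npz")["img"][120:240,130:280]
cv2.imwrite("pics/place2.png",np.hstack([cv2.resize(im[60:260,150:400],(400,320)),cv2.resize(b,(400,320),interpolation=cv2.INTER_CUBIC)]))
```

```text
contact True 15.625 [617.91513202  43.24757579  72.64429568] [ 0.20288713 -0.05119253  3.00839388]
18.45
x edges at -25 -20.0 20.0
x edges at 25 -19.5 20.0
y edges -39.0 40.0
```

View pics/place2.png

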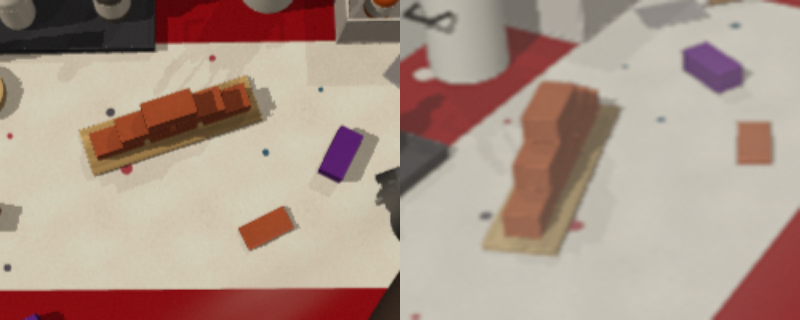

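The third-course brick lies flat and centred over the joint (around (168,112) in the left half), in line with the wall to about 1 mm. The arm is clear.

```bash
python3 -c "
from rig import manip
print(manip.finish_job())"
```

```text
the job is handed in; nothing more can be done
None
```

The wall is finished and handed in at about 18.5 s: one whole brick fills the second-course gap with a joint of about 10 mm (about 1.4 mm out of line with the glued brick), and the other lies flat on top, centred over that joint to about 1 mm.

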